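Strip the film tension bracket and sort the reader's parts

TASK

Finish stripping the film tension bracket off the open reader deck: lift the wing nut (already spun loose of its thread), then the spacer, then the bracket off the stud one at a time in that order. Sort all the parts by kind: wing nut and spacer into the round steel dish, the bracket lying flat on its base and the chrome roller standing on its end in the blue film-path tray, and the black lens hood standing wide mouth down in the felt-lined green optics tray. Leave the film spool where it lies.

Things in the scene. Friction and masses are not known exactly. Their poses are not given: they have to be found in the camera images.
- wing_nut: Steel wing nut, loose on the stud on top of the spacer. Round hub 16 mm across and 10 mm high with a plain 10 mm bore; two wings 4 mm thick stand out and up along its x axis to 42 mm span and 21 mm height. Origin: centre of the hub's underside; z up. Turned any way. 15 to 31 g.
- spacer: Brass spacer tube, 22 mm outside, 10 mm bore, 26 mm high, over the stud, standing on the bracket's base between its ears. Origin: centre of its underside; z up. 42 to 84 g.
- bracket: Dark steel U-bracket over the stud, flat on the deck. Base 44 (x) x 56 (y) x 4 mm with a 10 mm hole; two upright ears 4 mm thick reach 26 mm above the underside and run along x from -18 to +42 mm, outer faces at y = -28 and +28 mm (56 mm over both). Origin: underside, at the hole's centre; balance point at x = +6 mm; z up. 105 to 210 g.
- roller: Chrome film roller, a plain cylinder 22 mm across and 44 mm high standing on its end on the mat. Origin: centre of its underside; z up. 56 to 112 g.
- hood: Black lens hood, an open tube 36 mm high standing wide mouth down on the mat: 56 mm across over its lowest 8 mm, 46 mm across from 14 mm up to its top. Origin: centre of its underside; z up. 32 to 63 g.
- spool: Bystander: grey film spool lying flat on the mat, a disc 92 mm across and 18 mm high, loose. Origin: centre of its underside. Not to be moved.
- stud (a point): Foot of the steel stud (7 mm thick, 44 mm tall along z, 1.5 mm play in the parts over it) on the top of the reader's fixed beige film deck; axes are the deck's. Deck: 40 mm high over the mat, x -55 to +95, y -180 to +120 mm from here. On it: spindle 27 mm high at (0, 92), lever 54 mm high at (67, 100), pulley 10 mm high at (68, -52), glass 9 mm high beyond y -75.
- dish: Round steel parts dish for the fasteners, fixed: 136 mm across the rim, 26 mm high, floor 4 mm above its underside and about 114 mm across. Origin: centre of its underside, on the mat; z up.
- blue_tray: Blue tray for film-path parts, fixed: 110 mm (x) by 150 mm (y) outside, walls 3 mm thick and 14 mm high, floor 3 mm above its underside. Origin: centre of its underside, on the mat; z up.
- green_tray: Green tray with a grey felt floor for optics, fixed: 110 mm (x) by 150 mm (y) outside, walls 3 mm thick and 14 mm high, felt 5 mm above its underside. Origin: centre of its underside, on the mat (a fixed 3 mm rubber mat on the work surface); z up.

How it is judged:
By the outcome, as a careful person would: the job done as asked, in the order asked, and still so for the second after the job is handed in, with the robot touching nothing.
It also fails if it takes over 136 s, if anything falls off the work surface, if the arm or the gripper's body presses on something with over 40 N, if the wrist force passes 120 N, or if a joint passes its speed limit or range.

ROBOT

A 7-joint arm with a two-finger parallel gripper is mounted at the origin on the work surface. World frame = base frame: x ahead of the robot, y to its left, z up, the work surface at z = 0. Lengths are in m, angles in rad, forces in N, time in s.
With the tool pointing down it reaches from about 0.4 to 0.85 m from the base axis. Payload 10.4 kg.
Tool frame: the origin (TCP) lies on the centre line of the jaws, within the pads' length; the fingertips stand 11 mm ahead of it and the grasp point (between the pads) lies 8 mm behind it (tip_reach is the distance from the TCP to the fingertips, in m); z points along the fingers, y is the line along which they close (so a half turn about z gives the same grasp; the last joint's range is limited). The gripper opens to 85 mm and grips with 20 to 120 N. Pads are 22 mm wide; open, the fingers measure 114 mm over their backs; the gripper's body (76 mm by 85 mm) begins 54 mm behind the grasp point. The pads swing forward as they close: fully open they stand 13 mm farther back than shut.
Start: joints at [-1.372, 0.332, -0.065, 1.46, 0.022, 1.35, -0.088], TCP at [0.137, 0.61, 0.242] pointing down, gripper open.
Joint ranges: [-2.6, 2.6], [-0.5, 2.12], [-1.47, 1.34], [0.16, 2.42], [-1.27, 4.41], [0.06, 2.06], [-2.6, 2.6]. Speed limits (rad/s): [2.22, 2.22, 2.79, 2.79, 3.14, 3.14, 3.14].

INTERFACE

Orientations are given as a unit quaternion [x, y, z, w].
In Python, from workcell import get_obs, camera, hand_in, tip_reach gives the robot as it stands. The module is installed in compiled form; this text tells all that it offers.
- The arm moves only by the tool move_arm, never from a script. Its argument "plan" is a list of rows, each an object with "delta_pos": the shift along the tool's x, y, z in normalised numbers (1 is 1000 mm), a list of three; "turn": the turn, a rotation vector about the tool's x, y, z in shares of 2 rad (1.0 is 2 rad), a list of three; "fingers": the closure, from 0 (fully open) to 1 (shut). A call has 1 to 12 rows; each row is the pose to reach, as a shift and turn from the pose commanded when the call began, along the tool's axes at that moment; what a row does not reach only later rows make up. A row lasts 1/8 s, in which the tool goes at most 62.5 mm and 10.7 degrees, less where a joint would pass 70% of its speed; a pose out of reach is approached as far as the arm can. A call with a gripper value outside its range is refused whole. The fingers move at their own pace and stop on an object; "force" is the grip in N (left out, the last holds). Time passes only in rows, so rows that repeat a pose let the fingers close. It gives the time, the measured TCP pose, the force, the opening and the grip force at its end, in the units of the state.
- get_obs(): the state, without advancing time (a new reading comes with each control period).
- camera(name): name is "scene" or "top" or "wrist"; returns a dict with "color" (384x512x3 uint8, red, green, blue), "range_z" (384x512 float32, m along the optical axis (not along the pixel's ray), 0 where there is no reading), "fx", "fy", "cx", "cy" (pixels), "k1" (the pictures are not rectified: a ray, as slopes to the right and down, at radius r is drawn at 1 + k1 r^2 times it, then the intrinsics apply), "R" (3x3) and "t" (3): a world point X has camera coordinates R X + t; the wrist camera has in their place "tool_from_camera" (4x4, takes a point from camera to tool coordinates, whose origin is the TCP and whose axes are the flange's). Camera axes: x right, y down, z forward; pixel columns grow to the right and rows downward; lengths in m; the calibration is good to about 2 mm. A picture is of the moment at which its call begins: read the wrist's pose just before it.
- hand_in(): hands the job in; it is judged then, once.
The state is a dict: "clock": time; "joint_pos": joint angles; "joint_velocities": joint speeds; "tau": joint torques, N m; "position": TCP position; "ee_rot": TCP orientation; "ft_force": force on the tool from outside, world axes, zero at the start; "torque": the same for the moment, N m; "grip_width": opening from 0.0 (shut) to 1.0 (fully open); "grasp_force": force on a finger pad.
Only numpy, scipy, OpenCV 4.12 (cv2) and the standard library are available. Lean on these libraries where they do the work, as an engineer would, in place of code of your own. Each camera call takes 0.05 s, during which the arm holds its last target. There are 200 camera calls.

## Working session

There is one attempt and no reset: what is moved stays moved. The work goes in short steps, Python scripts to look and compute and a tool call to move; the robot and the scene stay as the last step left them, time stands still between calls to the robot, and variables do not carry over. Pictures are saved under pics/ and viewed, at most 14 in all, crops included, and the job is handed in when it is done.

Besides the shell and the picture viewer there is one more tool, called after "Request:" as name(argument=value, ...), one argument or row to a line, values as JSON. move_arm: Moves the arm, as the interface text tells. Its arguments: {"type":"object","properties":{"plan":{"type":"array","items":{"type":"object","properties":{"delta_pos":{"type":"array","items":{"type":"number"}},"turn":{"type":"array","items":{"type":"number"}},"fingers":{"type":"number"}}}},"force":{"type":"number"}},"required":["plan"]}

```bash
mkdir -p pics
cat > h.py <<'E'
import numpy as np, cv2
from workcell import get_obs, camera
from scipy.spatial.transform import Rotation as Rn
def cloud(c,o=None):
    h,w=c["range_z"].shape; v,u=np.mgrid[0:h,0:w]
    K=np.array([[c["fx"],0,c["cx"]],[0,c["fy"],c["cy"]],[0,0,1.]])
    x=(u-c["cx"])/c["fx"]; y=(v-c["cy"])/c["fy"]; a,b=x.copy(),y.copy()
    for _ in range(8):
        s=1+c["k1"]*(a*a+b*b); a,b=x/s,y/s
    z=c["range_z"]; P=np.stack([a*z,b*z,z],-1)
    if "R" in c: W=(P-c["t"])@c["R"]
    else:
        T=c["tool_from_camera"]; W=P@T[:3,:3].T+T[:3,3]
        W=W@Rn.from_quat(o["ee_rot"]).as_matrix().T+o["position"]
    W[z<=0]=np.nan
    return W
def save(c,n): cv2.imwrite("pics/"+n,c["color"][:,:,::-1])
E
python3 - <<'E'
from h import *
import pickle
o=get_obs(); print(o)
for n in ["top","scene"]:
    c=camera(n); save(c,n+".png"); pickle.dump(c,open(n+".pkl","wb")); print(n,c["fx"],c["k1"],(-c["R"].T@c["t"]).round(3))
E
```

```text
{'clock': 0.0, 'joint_pos': array([-1.37160232,  0.33288745, -0.06474505,  1.4609253 ,  0.02160751,
        1.34990915, -0.08850572]), 'joint_velocities': array([ 0.00069981,  0.00132879,  0.00079464, -0.00013582, -0.00033302,
        0.0022755 , -0.00214108]), 'tau': array([ 3.89189936e-04, -6.25454092e+01,  4.94465546e-02, -3.91611564e+01,
        1.62970321e-02,  9.93910013e-03, -2.00865986e-05]), 'position': array([0.13738962, 0.60934605, 0.24151396]), 'ee_rot': array([ 1.10640407e-01,  9.93860245e-01, -7.14798641e-04, -5.00516589e-05]), 'ft_force': array([ 0.11922344, -0.67428544, -0.54932567]), 'torque': array([ 0.00466845, -0.0562425 ,  0.01075454]), 'grasp_force': 0.0, 'grip_width': 1.005206978258668}
top 354.6514935880089 0.023890675147419105 [0.359 0.02  0.852]
scene 441.321014658477 -0.0786917701881553 [ 1.294 -0.047  0.615]
```

View pics/top.png

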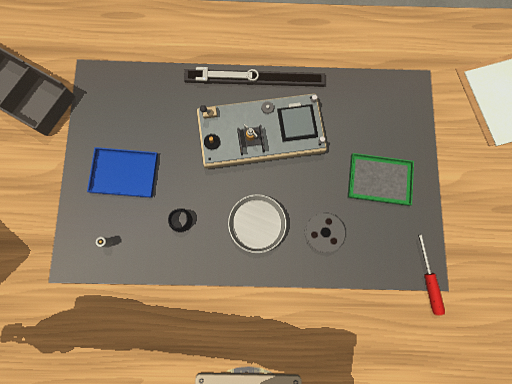

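View pics/scene.png

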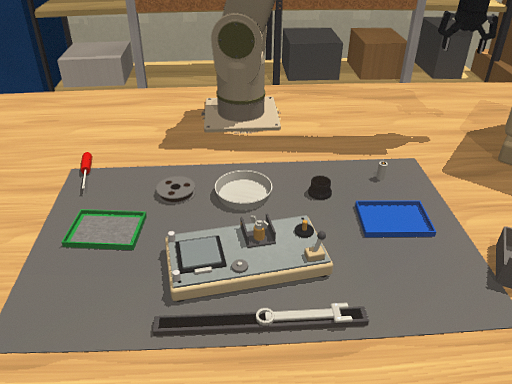

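The top view shows the parts: deck with stack at (250,133), dish (258,222), blue tray (124,173), green tray (381,180), hood (180,219), roller (101,241) and spool (326,232). The scene view agrees. World +x is up in the top image and +y is left.

Run:
```python
from h import *
import pickle
c=pickle.load(open("top.pkl","rb")); W=cloud(c); im=c["color"].astype(int); hsv=cv2.cvtColor(c["color"],cv2.COLOR_RGB2HSV)
def box(m,n):
    p=W[m]; p=p[np.isfinite(p[:,0])]; r=cv2.minAreaRect((p[:,:2]*1000).astype(np.float32)); print(n,len(p),np.round(r[0],1),np.round(r[1],1),round(r[2],1),"z",np.percentile(p[:,2],[5,50,95]).round(4))
def win(u0,u1,v0,v1):
    m=np.zeros(W.shape[:2],bool); m[v0:v1,u0:u1]=1; return m
H,S=hsv[...,0],hsv[...,1]; z=W[...,2]
box((abs(H-112)<12)&(S>150)&win(80,170,140,205),"blue")
box((abs(H.astype(int)-60)<15)&(S>120)&win(335,425,145,215),"green")
print("mat",np.nanmedian(z[win(280,330,255,275)]))
box(win(220,295,185,260)&(z>.0245),"dish")
box(win(220,295,185,260)&(z>.018),"dish")
box(win(298,352,205,260)&(z>.012),"spool")
box(win(160,200,200,240)&(z>.025),"hood")
box(win(160,200,200,240)&(z>.006),"hoodall")
box(win(90,130,225,255)&(z>.03),"roller")
box(win(185,335,90,170)&(z>.035)&(z<.047),"deck")
box(win(230,275,115,160)&(z>.06),"ears+")
box(win(230,275,115,160)&(z>.074),"stack")
```

```text
blue 127 [562.6 312.5] [150.3 108.9] 87.0 z [0.0046 0.008  0.017 ]
green 893 [ 560.8 -312.4] [152.8 111.8] 83.3 z [0.007  0.0108 0.0193]
mat 0.0034405077886829998
dish 344 [446.4 -11.4] [132.8 132.8] 1.2 z [0.0252 0.0291 0.0318]
dish 525 [446.4 -11.4] [132.8 132.8] 1.2 z [0.0189 0.0273 0.0315]
spool 1236 [ 427.8 -172.2] [90.9 91.4] 45.2 z [0.0195 0.0217 0.0242]
hood 122 [449.4 169.3] [43.6 45.4] 0.0 z [0.027  0.0385 0.0419]
hoodall 310 [451.1 170.9] [92.4 93.8] 0.5 z [0.0062 0.0165 0.0412]
roller 99 [393.6 336.1] [21.4 19.9] 47.7 z [0.0337 0.0467 0.0493]
deck 4908 [672.9 -17.5] [150.1 298.7] 9.2 z [0.038  0.0437 0.0462]
ears+ 208 [636.1   7. ] [58.6 56.4] 9.0 z [0.0637 0.0712 0.0918]
stack 80 [647.8  10.2] [37.7 16.5] 30.8 z [0.0748 0.0846 0.0933]
```

```bash
cat >> h.py <<'E'
def go(x,y,z,yaw=None):
    """tool-frame delta from measured pose to world target; yaw(deg)= direction of tool y axis in world, mod 180"""
    o=get_obs(); M=Rn.from_quat(o["ee_rot"]).as_matrix(); d=M.T@(np.array([x,y,z])-o["position"])
    t=np.zeros(3)
    if yaw is not None:
        cur=np.arctan2(M[1,1],M[0,1]); e=(np.radians(yaw)-cur+np.pi/2)%np.pi-np.pi/2
        Y=np.array([np.cos(cur+e),np.sin(cur+e),0]); Z=np.array([0,0,-1.]); X=np.cross(Y,Z)
        t=(Rn.from_matrix(M.T@np.stack([X,Y,Z],1))).as_rotvec()
    print("delta",d.round(4),"turn",t.round(3),"yawnow",np.degrees(np.arctan2(M[1,1],M[0,1])).round(1),"q7",o["joint_pos"][6].round(2),"t",round(o["clock"],2))
E
python3 - <<'E'
from h import *
import workcell
print(workcell.tip_reach if not callable(workcell.tip_reach) else workcell.tip_reach())
c=camera("wrist"); print(c["tool_from_camera"].round(4),c["fx"],c["k1"])
go(.60,.01,.26,99)
E
```

```text
0.011
[[-1.500e-03 -9.539e-01 -3.000e-01  7.580e-02]
 [ 1.000e+00 -1.300e-03 -1.000e-03 -4.000e-04]
 [ 6.000e-04 -3.000e-01  9.539e-01 -1.320e-01]
 [ 0.000e+00  0.000e+00  0.000e+00  1.000e+00]] 280.03103670211357 -0.0392227282355274
delta [-0.5831 -0.483  -0.0178] turn [-0.001 -0.    -0.379] yawnow 77.3 q7 -0.09 t 0.15
```

Units first: turns go in shares of 2 rad. So -0.19 rad is -0.095.

Request:
move_arm(
  plan=[
    {"delta_pos":[-0.3,-0.24,-0.02],"turn":[0,0,-0.095],"fingers":0},
    {"delta_pos":[-0.63,-0.472,0.042],"turn":[0,0,-0.1895],"fingers":0},
    {"delta_pos":[-0.63,-0.472,0.042],"turn":[0,0,-0.1895],"fingers":0},
    {"delta_pos":[-0.63,-0.472,0.042],"turn":[0,0,-0.1895],"fingers":0},
    {"delta_pos":[-0.63,-0.472,0.042],"turn":[0,0,-0.1895],"fingers":0},
    {"delta_pos":[-0.63,-0.472,0.042],"turn":[0,0,-0.1895],"fingers":0},
    {"delta_pos":[-0.63,-0.472,0.042],"turn":[0,0,-0.1895],"fingers":0},
    {"delta_pos":[-0.63,-0.472,0.042],"turn":[0,0,-0.1895],"fingers":0},
    {"delta_pos":[-0.63,-0.472,0.042],"turn":[0,0,-0.1895],"fingers":0},
    {"delta_pos":[-0.63,-0.472,0.042],"turn":[0,0,-0.1895],"fingers":0},
    {"delta_pos":[-0.63,-0.472,0.042],"turn":[0,0,-0.1895],"fingers":0},
    {"delta_pos":[-0.63,-0.472,0.042],"turn":[0,0,-0.1895],"fingers":0},
  ],
)

```text
clock: 1.65
position: [0.623, 0.0399, 0.2026]
ee_rot: [-0.079, 0.997, 0.0, 0.0]
ft_force: [-0.6, 1.4, 0.0]
grip_width: 0.997
grasp_force: 0.0
```

```bash
python3 -c "
from h import *
go(.645,.009,.2,99)"
```

```text
delta [-0.0168 -0.034   0.0026] turn [0.    0.    0.001] yawnow 99.0 q7 1.71 t 1.65
```

Request:
move_arm(
  plan=[
    {"delta_pos":[-0.017,-0.034,0.002],"turn":[0,0,0],"fingers":0},
    {"delta_pos":[-0.017,-0.034,0.002],"turn":[0,0,0],"fingers":0},
    {"delta_pos":[-0.017,-0.034,0.002],"turn":[0,0,0],"fingers":0},
  ],
)

```text
clock: 2.02
position: [0.6438, 0.0111, 0.2004]
ee_rot: [-0.079, 0.997, 0.0, -0.0]
ft_force: [0.7, 0.9, -0.2]
grip_width: 1.0
grasp_force: 0.0
```

Run:
```python
from h import *
import pickle
o=get_obs(); print(o["position"],o["ft_force"]); c=camera("wrist"); save(c,"w1.png"); pickle.dump((o,c),open("w1.pkl","wb"))
W=cloud(c,o)
for lo,hi in [(.041,.0455),(.0665,.072),(.0845,.0895),(.0895,.096)]:
    m=(W[...,2]>lo)&(W[...,2]<hi)&(np.hypot(W[...,0]-.648,W[...,1]-.009)<.06)
    p=W[m][:,:2]*1000; 
    if len(p)<5: continue
    r=cv2.minAreaRect(p.astype(np.float32)); print(lo,len(p),p.mean(0).round(1),np.round(r[0],1),np.round(r[1],1),round(r[2],1))
```

```text
[0.64380131 0.01109212 0.20040393] [ 0.66699947  0.90943193 -0.2418999 ]
0.041 6367 [648.6  10. ] [653.3   9.9] [108.2 119.7] 9.6
0.0665 557 [635.7   5.5] [637.    5.3] [59.9 56.1] 9.5
0.0845 99 [649.    8.4] [648.9   7.8] [39.5 11.6] 61.1
0.0895 111 [647.2   6.1] [648.5   7.5] [41.3  4.1] 49.1
```

View pics/w1.png

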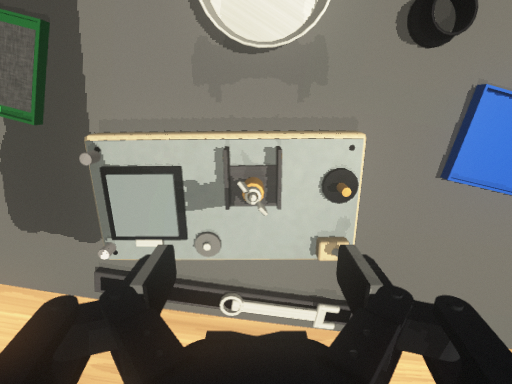

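The wrist view shows the nut at (252,195) with its wings running diagonally, at 49° world, and the ears pointing up in the image, which is world -x. Depth puts the stud at about (648.6, 7.6) mm.

```bash
python3 -c "
from h import *
go(.6486,.0076,.125,139)"
```

```text
delta [-0.0042 -0.0049  0.0756] turn [ 0.001 -0.    -0.697] yawnow 99.1 q7 1.77 t 2.08
```

Scaled: -0.697 rad is -0.3485.

Request:
move_arm(
  plan=[
    {"delta_pos":[-0.0042,-0.0049,0.0756],"turn":[0,0,-0.3485],"fingers":0.4},
    {"delta_pos":[-0.0042,-0.0049,0.0756],"turn":[0,0,-0.3485],"fingers":0.4},
    {"delta_pos":[-0.0042,-0.0049,0.0756],"turn":[0,0,-0.3485],"fingers":0.4},
    {"delta_pos":[-0.0042,-0.0049,0.0756],"turn":[0,0,-0.3485],"fingers":0.4},
    {"delta_pos":[-0.0042,-0.0049,0.0756],"turn":[0,0,-0.3485],"fingers":0.4},
    {"delta_pos":[-0.0042,-0.0049,0.0756],"turn":[0,0,-0.3485],"fingers":0.4},
    {"delta_pos":[-0.0042,-0.0049,0.0756],"turn":[0,0,-0.3485],"fingers":0.4},
  ],
)

```text
clock: 2.95
position: [0.6489, 0.0066, 0.1253]
ee_rot: [-0.414, 0.91, 0.0, 0.0]
ft_force: [-0.2, 0.8, -0.4]
grip_width: 0.6
grasp_force: 0.0
```

```bash
python3 -c "
from h import *
go(.6486,.0076,.0855,139)"
```

```text
delta [-0.0005  0.0009  0.0398] turn [ 0.     0.    -0.002] yawnow 138.9 q7 2.44 t 2.95
```

Request:
move_arm(
  plan=[
    {"delta_pos":[-0.0005,0.0009,0.0398],"turn":[0,0,0],"fingers":0.4},
    {"delta_pos":[-0.0005,0.0009,0.0398],"turn":[0,0,0],"fingers":0.4},
    {"delta_pos":[-0.0005,0.0009,0.0398],"turn":[0,0,0],"fingers":0.6},
    {"delta_pos":[-0.0005,0.0009,0.0398],"turn":[0,0,0],"fingers":1},
    {"delta_pos":[-0.0005,0.0009,0.0398],"turn":[0,0,0],"fingers":1},
    {"delta_pos":[-0.0005,0.0009,0.0398],"turn":[0,0,0],"fingers":1},
    {"delta_pos":[-0.0005,0.0009,0.0398],"turn":[0,0,0],"fingers":1},
    {"delta_pos":[-0.0005,0.0009,0.0398],"turn":[0,0,0],"fingers":1},
  ],
  force=30,
)

```text
clock: 3.95
position: [0.6493, 0.0076, 0.0869]
ee_rot: [-0.414, 0.91, 0.0, 0.001]
ft_force: [-2.9, 0.1, 6.7]
grip_width: 0.163
grasp_force: 29.3
```

Request:
move_arm(
  plan=[
    {"delta_pos":[0,0,-0.006],"turn":[0,0,0],"fingers":1},
    {"delta_pos":[0,0,-0.02],"turn":[0,0,0],"fingers":1},
    {"delta_pos":[0,0,-0.04],"turn":[0,0,0],"fingers":1},
    {"delta_pos":[0,0,-0.08],"turn":[0,0,0],"fingers":1},
    {"delta_pos":[0,0,-0.08],"turn":[0,0,0],"fingers":1},
  ],
)

```text
clock: 4.58
position: [0.6509, 0.0069, 0.1705]
ee_rot: [-0.414, 0.91, -0.001, 0.003]
ft_force: [0.6, -0.2, -0.5]
grip_width: 0.16
grasp_force: 29.3
```

Run:
```python
from h import *
o=get_obs(); c=camera("wrist"); save(c,"w2.png"); print(o["grip_width"],o["grasp_force"])
go(.446,-.036,.13,99)
```

```text
0.160330760377545 29.281547041609883
delta [0.1665 0.1255 0.0374] turn [-0.002  0.004  0.697] yawnow 138.9 q7 2.44 t 4.62
```

View pics/w2.png

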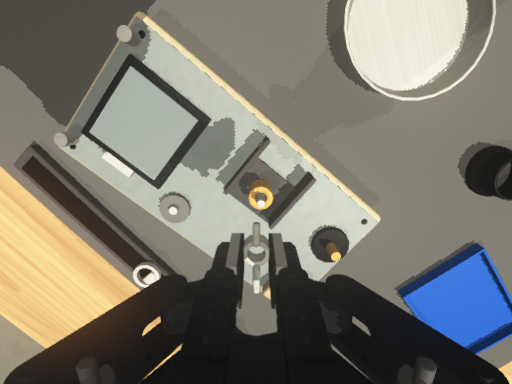

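The nut is held at (255,255), and the spacer stayed on the stud at (260,195). Next, carry the nut to the dish.

```bash
python3 -c "
from h import *
go(.466,-.011,.1,99)"
```

```text
delta [0.1346 0.1269 0.0675] turn [-0.002  0.004  0.697] yawnow 138.9 q7 2.44 t 4.62
```

Scaled: 0.697 rad is 0.3485.

Request:
move_arm(
  plan=[
    {"delta_pos":[0.1346,0.1269,0.02],"turn":[0,0.002,0.3485],"fingers":1},
    {"delta_pos":[0.1346,0.1269,0.02],"turn":[0,0.002,0.3485],"fingers":1},
    {"delta_pos":[0.1346,0.1269,0.0675],"turn":[0,0.002,0.3485],"fingers":1},
    {"delta_pos":[0.1346,0.1269,0.0675],"turn":[0,0.002,0.3485],"fingers":1},
    {"delta_pos":[0.1346,0.1269,0.0675],"turn":[0,0.002,0.3485],"fingers":1},
    {"delta_pos":[0.1346,0.1269,0.0675],"turn":[0,0.002,0.3485],"fingers":1},
    {"delta_pos":[0.1346,0.1269,0.0675],"turn":[0,0.002,0.3485],"fingers":1},
  ],
)

```text
clock: 5.5
position: [0.4658, -0.0109, 0.0986]
ee_rot: [-0.079, 0.997, -0.001, -0.001]
ft_force: [0.2, 0.0, -0.2]
grip_width: 0.163
grasp_force: 29.4
```

```bash
python3 -c "
from h import *
go(.466,-.011,.023,99)"
```

```text
delta [-0.0004 -0.      0.0756] turn [-0.002 -0.002  0.002] yawnow 99.1 q7 1.7 t 5.5
```

Request:
move_arm(
  plan=[
    {"delta_pos":[0,0,0.055],"turn":[0,0,0],"fingers":1},
    {"delta_pos":[0,0,0.0756],"turn":[0,0,0],"fingers":1},
    {"delta_pos":[0,0,0.0756],"turn":[0,0,0],"fingers":1},
    {"delta_pos":[0,0,0.0756],"turn":[0,0,0],"fingers":0.6},
    {"delta_pos":[0,0,0.0756],"turn":[0,0,0],"fingers":0.6},
    {"delta_pos":[0,0,0.0756],"turn":[0,0,0],"fingers":0.6},
    {"delta_pos":[0,0,0.04],"turn":[0,0,0],"fingers":0.6},
    {"delta_pos":[0,0,-0.09],"turn":[0,0,0],"fingers":0.6},
    {"delta_pos":[0,0,-0.09],"turn":[0,0,0],"fingers":0.6},
    {"delta_pos":[0,0,-0.09],"turn":[0,0,0],"fingers":0.6},
  ],
)

```text
clock: 6.75
position: [0.4673, -0.0107, 0.1928]
ee_rot: [-0.078, 0.997, -0.0, 0.002]
ft_force: [-0.5, -0.2, -0.7]
grip_width: 0.398
grasp_force: 0.0
```

```bash
python3 -c "
from h import *
c=camera('top');save(c,'t2.png')
go(.6486,.0076,.15,9.5)
go(.6486,.0076,.15,99.5)"
```

```text
delta [-0.1829 -0.0105  0.0412] turn [1.000e-03 2.000e-03 1.562e+00] yawnow 99.0 q7 1.66 t 6.8
delta [-0.1829 -0.0105  0.0412] turn [-0.     0.002 -0.009] yawnow 99.0 q7 1.66 t 6.8
```

View pics/t2.png

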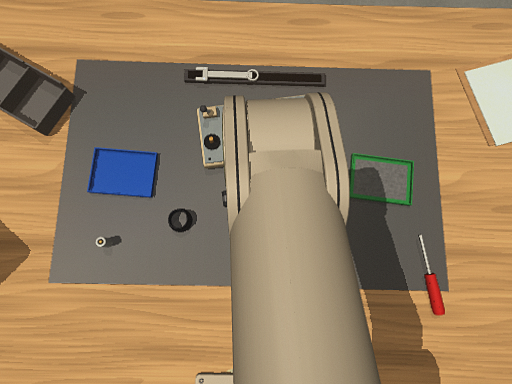

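The arm hides the dish in this view, so I will check the nut there later. Next is the spacer, gripped along the deck's x axis so the pads go between the ears.

Scaled: 1.56 rad is 0.78.

Request:
move_arm(
  plan=[
    {"delta_pos":[-0.06,-0.004,0],"turn":[0,0,0.09],"fingers":0.4},
    {"delta_pos":[-0.12,-0.008,0.02],"turn":[0,0,0.18],"fingers":0.4},
    {"delta_pos":[-0.1829,-0.0105,0.0412],"turn":[0,0,0.36],"fingers":0.4},
    {"delta_pos":[-0.1829,-0.0105,0.0412],"turn":[0,0,0.45],"fingers":0.4},
    {"delta_pos":[-0.1829,-0.0105,0.0412],"turn":[0,0,0.55],"fingers":0.4},
    {"delta_pos":[-0.1829,-0.0105,0.0412],"turn":[0,0,0.65],"fingers":0.4},
    {"delta_pos":[-0.1829,-0.0105,0.0412],"turn":[0,0,0.78],"fingers":0.4},
    {"delta_pos":[-0.1829,-0.0105,0.0412],"turn":[0,0,0.78],"fingers":0.4},
    {"delta_pos":[-0.1829,-0.0105,0.0412],"turn":[0,0,0.78],"fingers":0.4},
    {"delta_pos":[-0.1829,-0.0105,0.0412],"turn":[0,0,0.78],"fingers":0.4},
  ],
)

```text
clock: 8.05
position: [0.6463, 0.0073, 0.1446]
ee_rot: [0.645, 0.764, -0.003, -0.001]
ft_force: [0.1, -0.4, -0.1]
grip_width: 0.595
grasp_force: 0.0
```

```bash
python3 -c "
from h import *
go(.6486,.0076,.063,9.5)"
```

```text
delta [0.     0.0028 0.0816] turn [-0.006  0.002  0.003] yawnow 9.7 q7 0.32 t 8.05
```

Scaled: 0.001 rad is 0.0005.

Request:
move_arm(
  plan=[
    {"delta_pos":[0,0.0023,0.03],"turn":[-0.0025,0.0005,0],"fingers":0.4},
    {"delta_pos":[0,0.0025,0.0816],"turn":[-0.0025,0.0005,0],"fingers":0.4},
    {"delta_pos":[0,0.0025,0.0816],"turn":[-0.0025,0.0005,0],"fingers":0.4},
    {"delta_pos":[0,0.0025,0.0816],"turn":[-0.0025,0.0005,0],"fingers":0.5},
    {"delta_pos":[0,0.0025,0.0816],"turn":[-0.0025,0.0005,0],"fingers":1},
    {"delta_pos":[0,0.0025,0.0816],"turn":[-0.0025,0.0005,0],"fingers":1},
    {"delta_pos":[0,0.0025,0.0816],"turn":[-0.0025,0.0005,0],"fingers":1},
    {"delta_pos":[0,0.0025,0.0816],"turn":[-0.0025,0.0005,0],"fingers":1},
  ],
  force=40,
)

```text
clock: 9.05
position: [0.6499, 0.0075, 0.0667]
ee_rot: [0.645, 0.764, 0.001, 0.001]
ft_force: [-4.2, 0.2, 8.7]
grip_width: 0.234
grasp_force: 39.2
```

Request:
move_arm(
  plan=[
    {"delta_pos":[0,0,-0.004],"turn":[0,0,0],"fingers":1},
    {"delta_pos":[0,0,-0.02],"turn":[0,0,0],"fingers":1},
    {"delta_pos":[0,0,-0.04],"turn":[0,0,0],"fingers":1},
    {"delta_pos":[0,0,-0.09],"turn":[0,0,0],"fingers":1},
    {"delta_pos":[0,0,-0.09],"turn":[0,0,0],"fingers":1},
  ],
)

```text
clock: 9.68
position: [0.6516, 0.0072, 0.1602]
ee_rot: [0.645, 0.764, 0.003, 0.003]
ft_force: [-0.1, -0.1, 0.1]
grip_width: 0.235
grasp_force: 39.3
```

Run:
```python
from h import *
import pickle
o=get_obs(); c=camera("wrist"); save(c,"w3.png"); pickle.dump((o,c),open("w3.pkl","wb")); print(o["grip_width"],o["grasp_force"],o["position"])
go(.42,-.011,.12,99)
```

```text
0.23479046557485536 39.26141772419214 [0.6516135  0.00716877 0.16019466]
delta [ 0.0203 -0.2305  0.0363] turn [ 0.005  0.005 -1.56 ] yawnow 9.6 q7 0.32 t 9.72
```

View pics/w3.png

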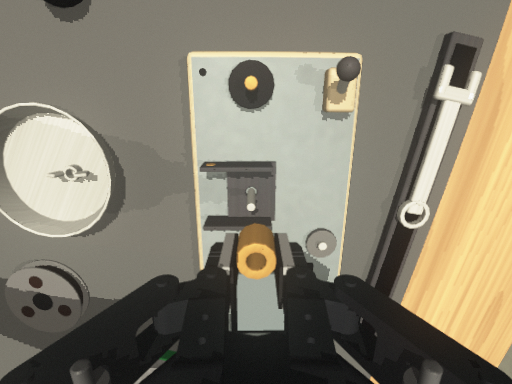

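The spacer is held at (257,250), the nut lies in the dish at (75,174), and the bracket is still on the stud.

Scaled: -1.56 rad is -0.78.

Request:
move_arm(
  plan=[
    {"delta_pos":[0.005,-0.06,0],"turn":[0,0,-0.09],"fingers":1},
    {"delta_pos":[0.0203,-0.2305,0],"turn":[0,0,-0.45],"fingers":1},
    {"delta_pos":[0.0203,-0.2305,0],"turn":[0,0,-0.45],"fingers":1},
    {"delta_pos":[0.0203,-0.2305,0],"turn":[0,0,-0.45],"fingers":1},
    {"delta_pos":[0.0203,-0.2305,0.0363],"turn":[0,0,-0.65],"fingers":1},
    {"delta_pos":[0.0203,-0.2305,0.0363],"turn":[0.0025,0.0025,-0.78],"fingers":1},
    {"delta_pos":[0.0203,-0.2305,0.0363],"turn":[0.0025,0.0025,-0.78],"fingers":1},
    {"delta_pos":[0.0203,-0.2305,0.0363],"turn":[0.0025,0.0025,-0.78],"fingers":1},
    {"delta_pos":[0.0203,-0.2305,0.0363],"turn":[0.0025,0.0025,-0.78],"fingers":1},
    {"delta_pos":[0.0203,-0.2305,0.0363],"turn":[0.0025,0.0025,-0.78],"fingers":1},
    {"delta_pos":[0.0203,-0.2305,0.0363],"turn":[0.0025,0.0025,-0.78],"fingers":1},
  ],
)

```text
clock: 11.1
position: [0.4184, -0.0109, 0.1178]
ee_rot: [-0.078, 0.997, -0.0, -0.003]
ft_force: [0.1, -0.3, -0.7]
grip_width: 0.238
grasp_force: 39.4
```

```bash
python3 -c "
from h import *
go(.419,-.011,.028,99)"
```

```text
delta [-0.0011 -0.0002  0.0898] turn [-0.    -0.005 -0.002] yawnow 98.9 q7 1.63 t 11.1
```

Scaled: -0.005 rad is -0.0025.

Request:
move_arm(
  plan=[
    {"delta_pos":[-0.001,0,0.045],"turn":[0,-0.0025,0],"fingers":1},
    {"delta_pos":[-0.001,0,0.08],"turn":[0,-0.0025,0],"fingers":1},
    {"delta_pos":[-0.001,0,0.0895],"turn":[0,-0.0025,0],"fingers":1},
    {"delta_pos":[-0.001,0,0.0895],"turn":[0,-0.0025,0],"fingers":1},
    {"delta_pos":[-0.001,0,0.0895],"turn":[0,-0.0025,0],"fingers":1},
  ],
)

```text
clock: 11.72
position: [0.4199, -0.0107, 0.0294]
ee_rot: [-0.078, 0.997, 0.0, 0.001]
ft_force: [0.3, 0.7, -1.4]
grip_width: 0.236
grasp_force: 39.4
```

Request:
move_arm(
  plan=[
    {"delta_pos":[0,0,0.0025],"turn":[0,0,0],"fingers":1},
    {"delta_pos":[0,0,0.0025],"turn":[0,0,0],"fingers":1},
    {"delta_pos":[0,0,0.0025],"turn":[0,0,0],"fingers":0.65},
    {"delta_pos":[0,0,0.0015],"turn":[0,0,0],"fingers":0.55},
    {"delta_pos":[0,0,0],"turn":[0,0,0],"fingers":0.55},
    {"delta_pos":[0,0,-0.02],"turn":[0,0,0],"fingers":0.55},
    {"delta_pos":[0,0,-0.06],"turn":[0,0,0],"fingers":0.5},
    {"delta_pos":[0,0,-0.15],"turn":[0,0,0],"fingers":0.0},
    {"delta_pos":[0,0,-0.15],"turn":[0,0,0],"fingers":0.0},
    {"delta_pos":[0,0,-0.15],"turn":[0,0,0],"fingers":0.0},
  ],
)

```text
clock: 12.98
position: [0.4202, -0.0105, 0.1803]
ee_rot: [-0.079, 0.997, 0.001, 0.002]
ft_force: [-0.1, 0.2, 0.0]
grip_width: 0.999
grasp_force: 0.0
```

Run:
```python
from h import *
import pickle
o,c=pickle.load(open("w3.pkl","rb")); W=cloud(c,o)
for lo,hi in [(.0665,.072),(.0835,.09)]:
    m=(W[...,2]>lo)&(W[...,2]<hi)&(np.hypot(W[...,0]-.64,W[...,1]-.009)<.045); m[220:]=0
    p=W[m][:,:2]*1000; r=cv2.minAreaRect(p.astype(np.float32)); print(lo,len(p),p.mean(0).round(1),np.round(r[0],1),np.round(r[1],1),round(r[2],1))
go(.6365,.0055,.14,99.5)
```

```text
0.0665 388 [633.3  30.8] [634.3  20.3] [58.6 27.1] 9.3
0.0835 68 [648.    8.4] [648.1   8.1] [6.4 6. ] 41.8
delta [-0.2159 -0.0181  0.0411] turn [ 0.001  0.004 -0.009] yawnow 99.0 q7 1.56 t 12.97
```

Run:
```python
from h import *
go(.6425,.0067,.12,99.5)
```

```text
delta [-0.222  -0.0179  0.0612] turn [ 0.001  0.004 -0.009] yawnow 99.0 q7 1.56 t 12.97
```

Scaled: -0.009 rad is -0.0045.

Request:
move_arm(
  plan=[
    {"delta_pos":[-0.06,-0.0179,0],"turn":[0,0.002,-0.0045],"fingers":0},
    {"delta_pos":[-0.12,-0.0179,0],"turn":[0,0.002,-0.0045],"fingers":0},
    {"delta_pos":[-0.18,-0.0179,0.02],"turn":[0,0.002,-0.0045],"fingers":0},
    {"delta_pos":[-0.222,-0.0179,0.0612],"turn":[0,0.002,-0.0045],"fingers":0},
    {"delta_pos":[-0.222,-0.0179,0.0612],"turn":[0,0.002,-0.0045],"fingers":0},
    {"delta_pos":[-0.222,-0.0179,0.0612],"turn":[0,0.002,-0.0045],"fingers":0},
    {"delta_pos":[-0.222,-0.0179,0.0612],"turn":[0,0.002,-0.0045],"fingers":0},
  ],
)

```text
clock: 13.85
position: [0.6411, 0.0058, 0.119]
ee_rot: [-0.083, 0.997, 0.0, -0.001]
ft_force: [-1.1, 0.2, 0.4]
grip_width: 1.0
grasp_force: 0.0
```

Run:
```python
from h import *
go(.6425,.0067,.058,99.5)
```

```text
delta [-0.0016  0.0007  0.061 ] turn [ 0.    -0.001 -0.001] yawnow 99.5 q7 1.93 t 13.85
```

Request:
move_arm(
  plan=[
    {"delta_pos":[-0.001,0.0007,0.03],"turn":[0,0,0],"fingers":0},
    {"delta_pos":[-0.001,0.0007,0.055],"turn":[0,0,0],"fingers":0},
    {"delta_pos":[-0.001,0.0007,0.061],"turn":[0,0,0],"fingers":0},
    {"delta_pos":[-0.001,0.0007,0.061],"turn":[0,0,0],"fingers":0.2},
    {"delta_pos":[-0.001,0.0007,0.061],"turn":[0,0,0],"fingers":0.5},
    {"delta_pos":[-0.001,0.0007,0.061],"turn":[0,0,0],"fingers":0.5},
    {"delta_pos":[-0.001,0.0007,0.061],"turn":[0,0,0],"fingers":0.5},
    {"delta_pos":[-0.001,0.0007,0.061],"turn":[0,0,0],"fingers":0.5},
  ],
  force=50,
)

```text
clock: 14.85
position: [0.6427, 0.007, 0.0581]
ee_rot: [-0.083, 0.997, -0.0, -0.001]
ft_force: [-2.8, 0.5, 7.9]
grip_width: 0.637
grasp_force: 54.5
```

Request:
move_arm(
  plan=[
    {"delta_pos":[0,0,-0.004],"turn":[0,0,0],"fingers":0.6},
    {"delta_pos":[0,0,-0.02],"turn":[0,0,0],"fingers":0.6},
    {"delta_pos":[0,0,-0.045],"turn":[0,0,0],"fingers":0.6},
    {"delta_pos":[0,0,-0.09],"turn":[0,0,0],"fingers":0.6},
    {"delta_pos":[0,0,-0.11],"turn":[0,0,0],"fingers":0.6},
    {"delta_pos":[0,0,-0.11],"turn":[0,0,0],"fingers":0.6},
  ],
)

```text
clock: 15.6
position: [0.6429, 0.0072, 0.1676]
ee_rot: [-0.083, 0.997, -0.0, -0.001]
ft_force: [-0.4, -0.1, -1.9]
grip_width: 0.642
grasp_force: 53.4
```

Run:
```python
from h import *
import pickle
o=get_obs(); c=camera("wrist"); save(c,"w4.png"); pickle.dump((o,c),open("w4.pkl","wb")); print(o["grip_width"],o["grasp_force"],o["position"])
c=camera("scene"); save(c,"s4.png")
go(.58,.29,.16,99.5)
```

```text
0.6416810805238546 53.38284194469452 [0.64288054 0.00717647 0.1676144 ]
delta [0.0139 0.2889 0.0051] turn [ 0.    -0.006  0.001] yawnow 99.5 q7 1.91 t 15.7
```

View pics/w4.png

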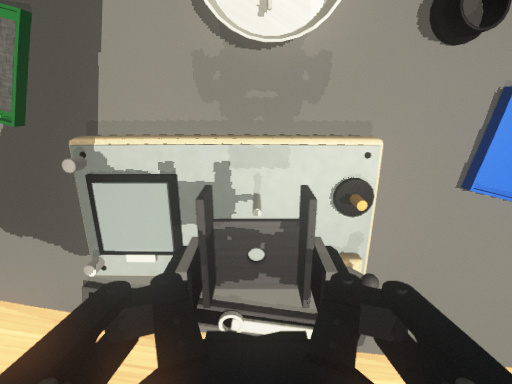

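View pics/s4.png

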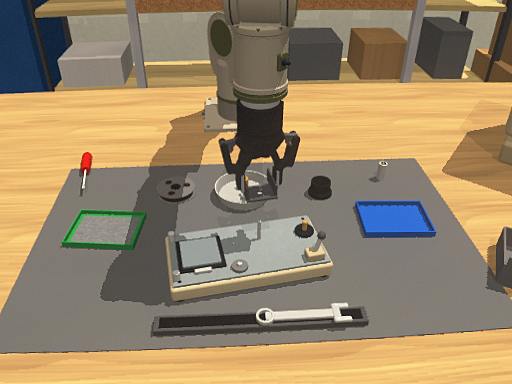

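The bracket is held level with the stud bare behind it; the nut and spacer appear to be in the dish. Now to refine both tray poses by ray casting.

```bash
cat >> h.py <<'E'
def cast(c,px,z):
    K=np.array([[c["fx"],0,c["cx"]],[0,c["fy"],c["cy"]],[0,0,1.]])
    a=(np.asarray(px,float)-[c["cx"],c["cy"]])/[c["fx"],c["fy"]]; b=a.copy()
    for _ in range(8): b=a/(1+c["k1"]*(b**2).sum(1,keepdims=True))
    d=np.c_[b,np.ones(len(b))]@c["R"]; p=-c["R"].T@c["t"]
    return p+d*((z-p[2])/d[:,2])[:,None]
E
python3 - <<'E'
from h import *
import pickle
c=pickle.load(open("top.pkl","rb")); hsv=cv2.cvtColor(c["color"],cv2.COLOR_RGB2HSV); H=hsv[...,0].astype(int);S=hsv[...,1]
for n,h0,win in [("blue",115,(80,170,140,205)),("green",60,(340,420,145,215))]:
    m=np.zeros(H.shape,np.uint8); u0,u1,v0,v1=win
    m[v0:v1,u0:u1]=((abs(H-h0)<15)&(S>110))[v0:v1,u0:u1]
    k=max(cv2.findContours(m,cv2.RETR_EXTERNAL,cv2.CHAIN_APPROX_NONE)[0],key=cv2.contourArea)[:,0]
    P=cast(c,k,.017)[:,:2]*1000; r=cv2.minAreaRect(P.astype(np.float32)); print(n,m.sum(),np.round(r[0],1),np.round(r[1],1),r[2])
go(.5693,.3241,.12,86.5)
E
```

```text
blue 2941 [561.5 311.8] [154.  111.9] 86.91651153564453
green 932 [ 560.5 -312.1] [152.3 112. ] 83.51014709472656
delta [0.0186 0.3243 0.0451] turn [-0.    -0.006  0.227] yawnow 99.5 q7 1.91 t 15.7
```

Scaled: 0.227 rad is 0.1135.

Request:
move_arm(
  plan=[
    {"delta_pos":[0.004,0.05,0],"turn":[0,0,0.02],"fingers":0.6},
    {"delta_pos":[0.007,0.11,0],"turn":[0,0,0.04],"fingers":0.6},
    {"delta_pos":[0.01,0.17,0],"turn":[0,0,0.06],"fingers":0.6},
    {"delta_pos":[0.013,0.23,0],"turn":[0,0,0.08],"fingers":0.6},
    {"delta_pos":[0.016,0.28,0],"turn":[0,0,0.1],"fingers":0.6},
    {"delta_pos":[0.0186,0.3243,0],"turn":[0,-0.003,0.1135],"fingers":0.6},
    {"delta_pos":[0.0186,0.3243,0.0451],"turn":[0,-0.003,0.1135],"fingers":0.6},
    {"delta_pos":[0.0186,0.3243,0.0451],"turn":[0,-0.003,0.1135],"fingers":0.6},
    {"delta_pos":[0.0186,0.3243,0.0451],"turn":[0,-0.003,0.1135],"fingers":0.6},
    {"delta_pos":[0.0186,0.3243,0.0451],"turn":[0,-0.003,0.1135],"fingers":0.6},
  ],
)

```text
clock: 16.95
position: [0.5711, 0.3233, 0.1226]
ee_rot: [0.031, 1.0, 0.0, 0.002]
ft_force: [0.7, 0.3, 0.1]
grip_width: 0.643
grasp_force: 53.5
```

Run:
```python
from h import *
go(.5690,.3240,.023,87)
```

```text
delta [0.0025 0.0005 0.0995] turn [ 0.001  0.004 -0.01 ] yawnow 86.4 q7 1.2 t 16.95
```

Scaled: -0.01 rad is -0.005.

Request:
move_arm(
  plan=[
    {"delta_pos":[0.002,0.0005,0.05],"turn":[0,0.0015,-0.005],"fingers":0.6},
    {"delta_pos":[0.002,0.0005,0.085],"turn":[0,0.0015,-0.005],"fingers":0.6},
    {"delta_pos":[0.002,0.0005,0.0985],"turn":[0,0.0015,-0.005],"fingers":0.6},
    {"delta_pos":[0.002,0.0005,0.0985],"turn":[0,0.0015,-0.005],"fingers":0.6},
    {"delta_pos":[0.002,0.0005,0.0985],"turn":[0,0.0015,-0.005],"fingers":0.6},
  ],
)

```text
clock: 17.58
position: [0.5692, 0.3248, 0.0241]
ee_rot: [0.026, 1.0, 0.0, 0.0]
ft_force: [1.1, -0.0, -0.7]
grip_width: 0.647
grasp_force: 54.0
```

Request:
move_arm(
  plan=[
    {"delta_pos":[0,0,0.0015],"turn":[0,0,0],"fingers":0.6},
    {"delta_pos":[0,0,0.003],"turn":[0,0,0],"fingers":0.6},
    {"delta_pos":[0,0,0.003],"turn":[0,0,0],"fingers":0.6},
    {"delta_pos":[0,0,0.003],"turn":[0,0,0],"fingers":0.25},
    {"delta_pos":[0,0,0.003],"turn":[0,0,0],"fingers":0.18},
    {"delta_pos":[0,0,0],"turn":[0,0,0],"fingers":0.18},
    {"delta_pos":[0,0,-0.03],"turn":[0,0,0],"fingers":0.18},
    {"delta_pos":[0,0,-0.08],"turn":[0,0,0],"fingers":0.3},
    {"delta_pos":[0,0,-0.13],"turn":[0,0,0],"fingers":0.5},
    {"delta_pos":[0,0,-0.13],"turn":[0,0,0],"fingers":0.5},
  ],
)

```text
clock: 18.82
position: [0.5705, 0.3252, 0.1571]
ee_rot: [0.026, 1.0, 0.002, 0.002]
ft_force: [-0.3, 0.1, -0.3]
grip_width: 0.501
grasp_force: 0.0
```

Run:
```python
from h import *
import pickle
o=get_obs(); c=camera("wrist"); save(c,"w5.png"); pickle.dump((o,c),open("w5.pkl","wb")); W=cloud(c,o)
def rep(n,lo,hi,cx,cy,r):
    m=(W[...,2]>lo)&(W[...,2]<hi)&(np.hypot(W[...,0]-cx,W[...,1]-cy)<r); p=W[m][:,:2]*1000
    if len(p)<5: print(n,len(p)); return
    q=cv2.minAreaRect(p.astype(np.float32)); print(n,len(p),p.mean(0).round(1),np.round(q[0],1),np.round(q[1],1),round(q[2],1),np.median(W[m][:,2]).round(4))
rep("base",.005,.014,.563,.324,.05); rep("ears",.026,.036,.563,.324,.06); rep("roller",.044,.051,.394,.336,.03)
go(.394,.336,.12,30)
```

```text
base 6340 [560.1 324.1] [562.9 324.1] [99.2 99.1] 85.6 0.0069
ears 592 [562.1 323.9] [563.1 324. ] [56.2 60. ] 87.1 0.0323
roller 0
delta [0.1756 0.0021 0.0342] turn [0.003 0.    0.996] yawnow 87.1 q7 1.19 t 18.88
```

View pics/w5.png

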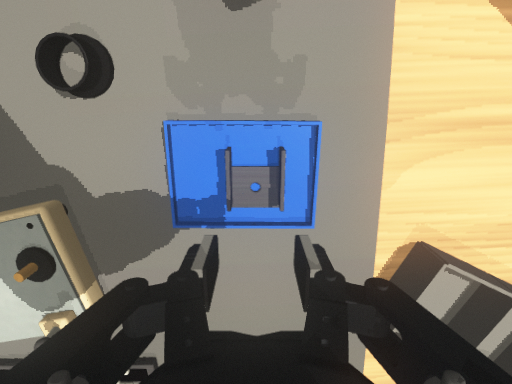

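The bracket lies flat in the blue tray at (255,180), with space to its left for the roller. Now the roller.

Run:
```python
from h import *
go(.3938,.336,.12,-3)
```

```text
delta [0.1758 0.0021 0.0342] turn [ 0.     0.003 -1.569] yawnow 87.1 q7 1.19 t 18.88
```

Scaled: 1.572 rad is 0.786.

Request:
move_arm(
  plan=[
    {"delta_pos":[0.05,0,0],"turn":[0,0,0.09],"fingers":0.4},
    {"delta_pos":[0.1,0,0],"turn":[0,0,0.18],"fingers":0.4},
    {"delta_pos":[0.15,0,0],"turn":[0,0,0.27],"fingers":0.4},
    {"delta_pos":[0.1758,0.0021,0],"turn":[0,0,0.36],"fingers":0.4},
    {"delta_pos":[0.1758,0.0021,0.0342],"turn":[0,0,0.45],"fingers":0.4},
    {"delta_pos":[0.1758,0.0021,0.0342],"turn":[0,0,0.54],"fingers":0.4},
    {"delta_pos":[0.1758,0.0021,0.0342],"turn":[0,0,0.63],"fingers":0.4},
    {"delta_pos":[0.1758,0.0021,0.0342],"turn":[0,0,0.72],"fingers":0.4},
    {"delta_pos":[0.1758,0.0021,0.0342],"turn":[0,0,0.786],"fingers":0.4},
    {"delta_pos":[0.1758,0.0021,0.0342],"turn":[0,0,0.786],"fingers":0.4},
    {"delta_pos":[0.1758,0.0021,0.0342],"turn":[0,0,0.786],"fingers":0.4},
  ],
)

```text
clock: 20.25
position: [0.3926, 0.3353, 0.118]
ee_rot: [0.724, 0.69, -0.001, -0.0]
ft_force: [0.6, 0.5, 0.8]
grip_width: 0.599
grasp_force: 0.0
```

Run:
```python
from h import *
o=get_obs(); c=camera("wrist"); W=cloud(c,o)
c2=camera("top"); W2=cloud(c2)
for w in (W,W2):
    m=(w[...,2]>.042)&(w[...,2]<.051)&(np.hypot(w[...,0]-.394,w[...,1]-.336)<.025); p=w[m][:,:2]*1000
    if len(p)>5: q=cv2.minAreaRect(p.astype(np.float32)); print(len(p),p.mean(0).round(1),np.round(q[0],1),np.round(q[1],1))
go(.3938,.336,.03,-3)
```

```text
616 [393.7 335.9] [393.5 334.9] [21.3 21. ]
81 [393.1 335.4] [393.7 336. ] [20.2 20. ]
delta [0.0007 0.0011 0.0883] turn [-0.001  0.001  0.002] yawnow -2.9 q7 -0.53 t 20.35
```

Request:
move_arm(
  plan=[
    {"delta_pos":[0.001,0.001,0.04],"turn":[0,0,0],"fingers":0.4},
    {"delta_pos":[0.001,0.001,0.0883],"turn":[0,0,0],"fingers":0.4},
    {"delta_pos":[0.001,0.001,0.0883],"turn":[0,0,0],"fingers":0.4},
    {"delta_pos":[0.001,0.001,0.0883],"turn":[0,0,0],"fingers":0.55},
    {"delta_pos":[0.001,0.001,0.0883],"turn":[0,0,0],"fingers":0.7},
    {"delta_pos":[0.001,0.001,0.0883],"turn":[0,0,0],"fingers":0.9},
    {"delta_pos":[0.001,0.001,0.0883],"turn":[0,0,0],"fingers":0.9},
    {"delta_pos":[0.001,0.001,0.0883],"turn":[0,0,0],"fingers":0.9},
    {"delta_pos":[0.001,0.001,0.0883],"turn":[0,0,0],"fingers":0.9},
  ],
  force=40,
)

```text
clock: 21.48
position: [0.3945, 0.3374, 0.0319]
ee_rot: [0.725, 0.689, 0.001, -0.001]
ft_force: [-1.8, -0.5, 8.5]
grip_width: 0.245
grasp_force: 38.8
```

Run:
```python
from h import *
go(.559,.262,.15,-3)
```

```text
delta [-0.0666  0.1681 -0.1183] turn [ 0.    -0.002  0.001] yawnow -3.0 q7 -0.42 t 21.48
```

Request:
move_arm(
  plan=[
    {"delta_pos":[0,0,-0.03],"turn":[0,0,0],"fingers":0.9},
    {"delta_pos":[0,0,-0.08],"turn":[0,0,0],"fingers":0.9},
    {"delta_pos":[-0.02,0.05,-0.1183],"turn":[0,0,0],"fingers":0.9},
    {"delta_pos":[-0.04,0.1,-0.1183],"turn":[0,0,0],"fingers":0.9},
    {"delta_pos":[-0.06,0.15,-0.1183],"turn":[0,0,0],"fingers":0.9},
    {"delta_pos":[-0.0666,0.1681,-0.1183],"turn":[0,0,0],"fingers":0.9},
    {"delta_pos":[-0.0666,0.1681,-0.08],"turn":[0,0,0],"fingers":0.9},
    {"delta_pos":[-0.0666,0.1681,-0.04],"turn":[0,0,0],"fingers":0.9},
    {"delta_pos":[-0.0666,0.1681,-0.03],"turn":[0,0,0],"fingers":0.9},
    {"delta_pos":[-0.0666,0.1681,-0.03],"turn":[0,0,0],"fingers":0.9},
  ],
)

```text
clock: 22.72
position: [0.5585, 0.2614, 0.061]
ee_rot: [0.725, 0.689, -0.0, -0.0]
ft_force: [-0.5, -0.3, -1.3]
grip_width: 0.242
grasp_force: 39.6
```

Run:
```python
from h import *
o=get_obs(); c=camera("wrist"); save(c,"w6.png")
go(.559,.262,.036,-3)
```

```text
delta [ 0.0005 -0.      0.0257] turn [ 0.001 -0.     0.001] yawnow -3.0 q7 -0.14 t 22.77
```

Request:
move_arm(
  plan=[
    {"delta_pos":[0,0,0.02],"turn":[0,0,0],"fingers":0.9},
    {"delta_pos":[0,0,0.0255],"turn":[0,0,0],"fingers":0.9},
    {"delta_pos":[0,0,0.0255],"turn":[0,0,0],"fingers":0.9},
    {"delta_pos":[0,0,0.0265],"turn":[0,0,0],"fingers":0.9},
    {"delta_pos":[0,0,0.0265],"turn":[0,0,0],"fingers":0.9},
  ],
)

```text
clock: 23.4
position: [0.5579, 0.2615, 0.0349]
ee_rot: [0.725, 0.689, -0.001, -0.001]
ft_force: [-10.0, -1.1, 17.1]
grip_width: 0.241
grasp_force: 41.9
```

Request:
move_arm(
  plan=[
    {"delta_pos":[0,0,-0.001],"turn":[0,0,0],"fingers":0.9},
    {"delta_pos":[0,0,-0.0012],"turn":[0,0,0],"fingers":0.9},
  ],
)

```text
clock: 23.65
position: [0.5581, 0.2614, 0.035]
ee_rot: [0.725, 0.689, -0.0, -0.0]
ft_force: [-2.6, -0.1, 4.6]
grip_width: 0.239
grasp_force: 40.1
```

Request:
move_arm(
  plan=[
    {"delta_pos":[0,0,-0.0003],"turn":[0,0,0],"fingers":0.7},
    {"delta_pos":[0,0,-0.0003],"turn":[0,0,0],"fingers":0.6},
    {"delta_pos":[0,0,-0.001],"turn":[0,0,0],"fingers":0.5},
    {"delta_pos":[0,0,-0.003],"turn":[0,0,0],"fingers":0.5},
    {"delta_pos":[0,0,-0.03],"turn":[0,0,0],"fingers":0.5},
    {"delta_pos":[0,0,-0.08],"turn":[0,0,0],"fingers":0.4},
    {"delta_pos":[0,0,-0.13],"turn":[0,0,0],"fingers":0.2},
    {"delta_pos":[0,0,-0.13],"turn":[0,0,0],"fingers":0.1},
  ],
)

```text
clock: 24.65
position: [0.5604, 0.2616, 0.1687]
ee_rot: [0.725, 0.688, 0.003, 0.0]
ft_force: [-0.6, 0.3, -1.1]
grip_width: 0.902
grasp_force: 0.0
```

Run:
```python
from h import *
import pickle
o=get_obs(); c=camera("wrist"); save(c,"w7.png"); W=cloud(c,o); t=camera("top"); W2=cloud(t)
def rep(w,n,lo,hi,cx,cy,r):
    m=(w[...,2]>lo)&(w[...,2]<hi)&(np.hypot(w[...,0]-cx,w[...,1]-cy)<r); p=w[m][:,:2]*1000
    if len(p)<5: print(n,len(p)); return
    q=cv2.minAreaRect(p.astype(np.float32)); print(n,len(p),p.mean(0).round(1),np.round(q[0],1),np.round(q[1],1),np.median(w[m][:,2]).round(4))
rep(W,"roller",.045,.055,.559,.262,.03)
hc=pickle.load(open("top.pkl","rb")); W0=cloud(hc)
rep(W0,"hood0",.034,.044,.449,.169,.04); rep(W,"hoodw",.034,.044,.449,.169,.04); rep(W2,"hoodt",.034,.044,.449,.169,.04)
go(.449,.169,.15,87)
```

```text
roller 419 [557.8 259.6] [557.7 258.8] [21.  20.7] 0.0506
hood0 90 [449.8 169.3] [450.  169.5] [44.4 44.5] 0.0394
hoodw 54 [434.5 183.2] [434. 183.] [24.3  3.6] 0.039
hoodt 90 [449.8 169.3] [450.5 169.3] [44.8 44.3] 0.0389
delta [-0.098  -0.1043  0.0148] turn [-1.00e-03 -1.00e-03 -1.57e+00] yawnow -3.0 q7 -0.2 t 24.75
```

View pics/w7.png

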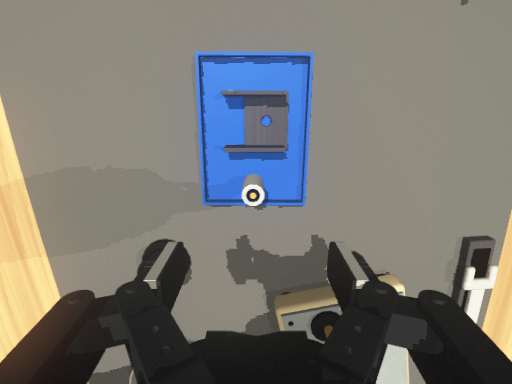

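The roller stands on its end in the blue tray at (253,193), and the bracket is flat. Now the hood, at (450, 169.4) mm.

Run:
```python
from h import *
go(.450,.1694,.12,-3)
```

```text
delta [-0.0975 -0.1033  0.0448] turn [-0.001 -0.     0.001] yawnow -3.0 q7 -0.2 t 24.75
```

Request:
move_arm(
  plan=[
    {"delta_pos":[-0.04,-0.04,0],"turn":[0,0,0],"fingers":0},
    {"delta_pos":[-0.08,-0.08,0],"turn":[0,0,0],"fingers":0},
    {"delta_pos":[-0.0975,-0.1033,0.02],"turn":[0,0,0],"fingers":0},
    {"delta_pos":[-0.0975,-0.1033,0.0448],"turn":[0,0,0],"fingers":0},
    {"delta_pos":[-0.0975,-0.1033,0.0448],"turn":[0,0,0],"fingers":0},
    {"delta_pos":[-0.0975,-0.1033,0.0448],"turn":[0,0,0],"fingers":0},
  ],
)

```text
clock: 25.5
position: [0.4505, 0.1689, 0.1204]
ee_rot: [0.725, 0.688, -0.001, 0.0]
ft_force: [0.4, 0.7, -0.1]
grip_width: 0.999
grasp_force: 0.0
```

Run:
```python
from h import *
go(.450,.1694,.033,-3)
```

```text
delta [ 0.0006 -0.0004  0.0874] turn [-0.001  0.002 -0.   ] yawnow -3.0 q7 -0.25 t 25.5
```

Request:
move_arm(
  plan=[
    {"delta_pos":[0.0003,-0.0002,0.05],"turn":[0,0,0],"fingers":0},
    {"delta_pos":[0.0003,-0.0002,0.0874],"turn":[0,0,0],"fingers":0},
    {"delta_pos":[0.0003,-0.0002,0.0874],"turn":[0,0,0],"fingers":0},
    {"delta_pos":[0.0003,-0.0002,0.0874],"turn":[0,0,0],"fingers":0.2},
    {"delta_pos":[0.0003,-0.0002,0.0874],"turn":[0,0,0],"fingers":0.35},
    {"delta_pos":[0.0003,-0.0002,0.0874],"turn":[0,0,0],"fingers":0.6},
    {"delta_pos":[0.0003,-0.0002,0.0874],"turn":[0,0,0],"fingers":0.6},
    {"delta_pos":[0.0003,-0.0002,0.0874],"turn":[0,0,0],"fingers":0.6},
  ],
  force=30,
)

```text
clock: 26.5
position: [0.4506, 0.1702, 0.0341]
ee_rot: [0.725, 0.689, 0.001, -0.001]
ft_force: [-2.5, -0.7, 12.4]
grip_width: 0.525
grasp_force: 28.7
```

Run:
```python
from h import *
go(.5606,-.3122,.15,-3)
```

```text
delta [-0.4759  0.1347 -0.1166] turn [ 0.    -0.001  0.001] yawnow -3.0 q7 -0.1 t 26.5
```

Request:
move_arm(
  plan=[
    {"delta_pos":[0,0,-0.03],"turn":[0,0,0],"fingers":0.6},
    {"delta_pos":[0,0,-0.09],"turn":[0,0,0],"fingers":0.6},
    {"delta_pos":[-0.05,0.014,-0.1166],"turn":[0,0,0],"fingers":0.6},
    {"delta_pos":[-0.11,0.031,-0.1166],"turn":[0,0,0],"fingers":0.6},
    {"delta_pos":[-0.17,0.048,-0.1166],"turn":[0,0,0],"fingers":0.6},
    {"delta_pos":[-0.23,0.065,-0.1166],"turn":[0,0,0],"fingers":0.6},
    {"delta_pos":[-0.29,0.082,-0.1166],"turn":[0,0,0],"fingers":0.6},
    {"delta_pos":[-0.35,0.099,-0.1166],"turn":[0,0,0],"fingers":0.6},
    {"delta_pos":[-0.41,0.116,-0.1166],"turn":[0,0,0],"fingers":0.6},
    {"delta_pos":[-0.46,0.13,-0.1166],"turn":[0,0,0],"fingers":0.6},
    {"delta_pos":[-0.4759,0.1347,-0.1166],"turn":[0,0,0],"fingers":0.6},
    {"delta_pos":[-0.4759,0.1347,-0.1],"turn":[0,0,0],"fingers":0.6},
  ],
)

```text
clock: 28.0
position: [0.5599, -0.3147, 0.1337]
ee_rot: [0.726, 0.688, -0.0, 0.001]
ft_force: [0.5, 1.8, -0.5]
grip_width: 0.52
grasp_force: 31.2
```

Run:
```python
from h import *
go(.5606,-.3122,.041,-3)
```

```text
delta [0.0027 0.0005 0.0927] turn [ 0.001  0.002 -0.002] yawnow -3.1 q7 0.78 t 28.0
```

Request:
move_arm(
  plan=[
    {"delta_pos":[0.001,0,0.05],"turn":[0,0,0],"fingers":0.6},
    {"delta_pos":[0.001,0,0.085],"turn":[0,0,0],"fingers":0.6},
    {"delta_pos":[0.001,0,0.0925],"turn":[0,0,0],"fingers":0.6},
    {"delta_pos":[0.001,0,0.0925],"turn":[0,0,0],"fingers":0.6},
    {"delta_pos":[0.001,0,0.0925],"turn":[0,0,0],"fingers":0.6},
  ],
)

```text
clock: 28.62
position: [0.5601, -0.3106, 0.0406]
ee_rot: [0.725, 0.689, -0.0, -0.0]
ft_force: [-0.2, 0.2, -0.0]
grip_width: 0.524
grasp_force: 31.7
```

Contact is expected at about z = 0.039.

Request:
move_arm(
  plan=[
    {"delta_pos":[0,0,0.0012],"turn":[0,0,0],"fingers":0.6},
    {"delta_pos":[0,0,0.0016],"turn":[0,0,0],"fingers":0.6},
    {"delta_pos":[0,0,0.0016],"turn":[0,0,0],"fingers":0.6},
  ],
)

```text
clock: 29.0
position: [0.5601, -0.3113, 0.0393]
ee_rot: [0.725, 0.689, -0.0, -0.0]
ft_force: [-1.3, 4.0, 5.7]
grip_width: 0.522
grasp_force: 32.1
```

Contact made; release and retreat to a pose clear of everything.

Request:
move_arm(
  plan=[
    {"delta_pos":[0,0,-0.0004],"turn":[0,0,0],"fingers":0.6},
    {"delta_pos":[0,0,-0.0005],"turn":[0,0,0],"fingers":0.35},
    {"delta_pos":[0,0,-0.0005],"turn":[0,0,0],"fingers":0.2},
    {"delta_pos":[0,0,-0.001],"turn":[0,0,0],"fingers":0.0},
    {"delta_pos":[0,0,-0.01],"turn":[0,0,0],"fingers":0.0},
    {"delta_pos":[0,0,-0.05],"turn":[0,0,0],"fingers":0},
    {"delta_pos":[0,0,-0.11],"turn":[0,0,0],"fingers":0},
    {"delta_pos":[0,0,-0.17],"turn":[0,0,0],"fingers":0},
    {"delta_pos":[-0.1,0,-0.2],"turn":[0,0,0],"fingers":0},
    {"delta_pos":[-0.1,0,-0.2],"turn":[0,0,0],"fingers":0},
    {"delta_pos":[-0.1,0,-0.2],"turn":[0,0,0],"fingers":0},
    {"delta_pos":[-0.1,0,-0.2],"turn":[0,0,0],"fingers":0},
  ],
)

```text
clock: 30.5
position: [0.5548, -0.4111, 0.2388]
ee_rot: [0.725, 0.688, -0.0, -0.0]
ft_force: [0.3, 0.1, -0.4]
grip_width: 0.999
grasp_force: 0.0
```

Run:
```python
from h import *
print(get_obs()["position"])
a=camera("top"); s=camera("scene")
cv2.imwrite("pics/f1.png",cv2.resize(a["color"][80:280,60:450,::-1],(780,400),interpolation=cv2.INTER_CUBIC))
cv2.imwrite("pics/f2.png",cv2.resize(s["color"][140:310,40:450,::-1],(780,324),interpolation=cv2.INTER_CUBIC))
```

```text
[ 0.5547579  -0.41114682  0.23875356]
```

View pics/f1.png

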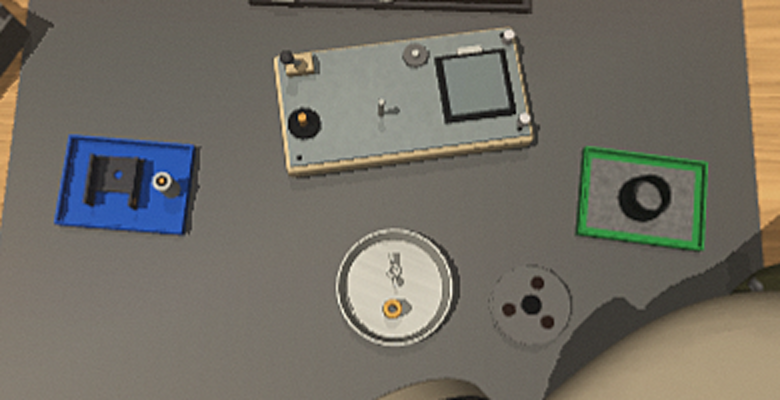

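View pics/f2.png

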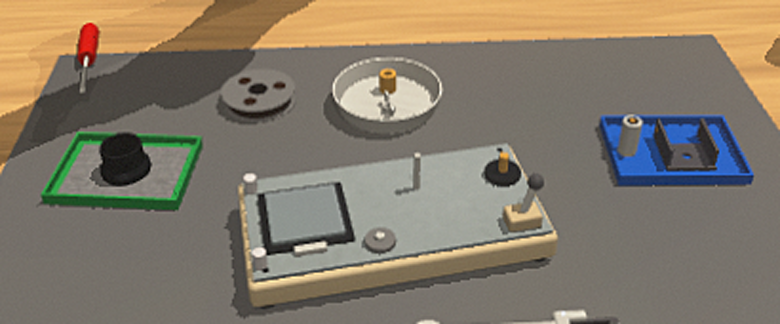

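Both views show every part in its place. The nut (395,268) and spacer (392,308) are in the dish, the bracket is flat, the roller stands in the blue tray, and the hood is wide mouth down in the green tray. The spool has not moved.

```bash
python3 -c "
from workcell import hand_in
print(hand_in())"
```

```text
the job is handed in; nothing more can be done
None
```

The job is done and handed in: nut, spacer and bracket came off the stud in that order, every part is sorted as asked, and the spool was left where it lay; it took about 31 s of the 136 s allowed.

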